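# Carry on a clutch pack: lined disc over the splined hub, then the eared steel plate

## Robot

A 6-joint arm with a two-finger parallel gripper is mounted at the origin on the work surface. World frame = base frame: x ahead of the robot, y to its left, z up, the work surface at z = 0. Lengths are in m, angles in rad, forces in N, time in s.
With the tool pointing down it reaches from about 0.225 to 0.875 m from the base axis. Payload 3.4 kg.
Tool frame: the origin (TCP) lies between the finger pads; the fingertips stand 11 mm ahead of it and the grasp point (between the pads) lies 8 mm behind it; z points along the fingers, y is the line along which they close (so a half turn about z gives the same grasp; the last joint's range is limited). The gripper opens to 85 mm and grips with 20 to 120 N. Pads are 22 mm wide; open, the fingers measure 114 mm over their backs; the gripper's body (76 mm by 85 mm) begins 54 mm behind the grasp point. The pads swing forward as they close: fully open they stand 13 mm farther back than shut.
Start: joints at [1.131, 0.276, 1.505, -0, 1.361, -0.121], TCP at [0.18, 0.546, 0.208] pointing down, gripper open.
Joint ranges: [-2.89, 2.89], [-0.75, 2.08], [0.22, 2.7], [-1.18, 4.32], [0.11, 2.71], [-2.7, 2.7]. Speed limits (rad/s): [2.57, 2.57, 3.14, 3.14, 3.14, 3.14].

## Interface

Orientations are given as a unit quaternion [w, x, y, z].
In Python, from rig import manip, imaging gives the robot as it stands. The module is installed in compiled form; this text tells all that it offers.
- The arm moves only by the tool jog_arm, never from a script. Its argument "deltas" is one flat list of numbers, 7 for each row, row after row: the turn, a rotation vector about the world's x, y, z in degrees, then the shift along the world's x, y, z in mm, then the opening, from 0 (shut) to 1 (fully open). In form: [ax, ay, az, tx, ty, tz, gripper, ax, ay, az, tx, ty, tz, gripper, ...]. A call has 1 to 20 rows; each row is the pose to reach, as a shift and turn from the pose commanded when the call began; what a row does not reach only later rows make up. A row lasts 1/10 s, in which the tool goes at most 50 mm and 8.59 degrees, less where a joint would pass 70% of its speed; a pose out of reach is approached as far as the arm can. A call with a gripper value outside its range is refused whole. The fingers move at their own pace and stop on an object; "grip_force" is the grip in N (left out, the last holds). Time passes only in rows, so rows that repeat a pose let the fingers close. It gives the time, the measured TCP pose, the force, the opening and the grip force at its end, in the units of the state.
- manip.get_state(): the state, without advancing time (a new reading comes with each control period).
- imaging.get_image(name): name is "scene" or "top"; returns the picture (420x560x3 uint8, blue, green, red); there is no depth.
- imaging.calibration(name): a dict with "mtx" (3x3 intrinsics, pixels), "cam_to_world" (4x4, takes a point from camera to world coordinates). Camera axes: x right, y down, z forward; pixel columns grow to the right and rows downward; lengths in m; the calibration is good to about 2 mm. A picture is of the moment at which its call begins. calibration takes no time and is no camera call.
- manip.sign_off(): hands the job in; it is judged then, once.
The state is a dict: "clock": time; "qpos": joint angles; "qd": joint speeds; "effort": joint torques, N m; "position": TCP position; "ee_rot": TCP orientation; "contact_force": force on the tool from outside, world axes, zero at the start; "moment": the same for the moment, N m; "width": finger opening in m; "gripper_force": force on a finger pad.
Only numpy, scipy, OpenCV 4.12 (cv2) and the standard library are available. Lean on these libraries where they do the work, as an engineer would, in place of code of your own. Each camera call takes 0.05 s, during which the arm holds its last target. There are 200 camera calls.

## Task

Carry on building the clutch pack: turn the lined disc (teeth inside its bore) until it meshes with the splined hub and slide it down flat onto the plate already in the drum, then lay the steel plate on it with its outside ears down in the drum's slots, flat and fully home. Ease the parts in by feel: never press, wedge or twist against the clutch with more than about 30 N, and leave the other things on the bench where they are.

Things in the scene. Friction and masses are not known exactly. Their poses are not given: they have to be found in the camera images.
- drum: Upright clutch drum on a fixture bolted to the bench (fixed). Origin: drum axis at bench height, z up. Base plate 130 x 130 x 10 mm; gear 117 mm diameter at z 40 to 52; drum floor 87 mm diameter, top z 58; three plates already in it (steel, lined, steel), 66 mm diameter, flat top z 73. Six aluminium tangs, 36.5 to 42.5 mm from the axis, up to z 93: three on the +x side, three on the -x side.
- slots (a point): Point on the drum's axis at the tang tops (z 93 mm), axes as the drum's. Between the tangs are four radial slots 11.4 mm wide, open at the top, at +20, -20, 160 and 200 degrees from the drum's +x. On the drum's +y and -y sides there is no wall: two fingers closing along the drum's y can go down beside the plates to z 60, and may stand turned up to 30 degrees either way.
- spline_ends (a point): Point on the drum's axis at the flat spline ends of the steel hub (z 95 mm). Core 37 mm diameter up to z 98.5, tapering to 30 mm at its top, z 103.5. Six splines 8 mm wide, 44 mm over them, 60 degrees apart. The hub turns stiffly (0.4 N m). Its spline angle varies and is NOT given: rest the disc lightly on the spline ends and turn it until it drops; 60 degrees of turning is enough.
- pack_top (a point): Point on the drum's axis at the top of the plates already in (73 mm above the bench), which have the same outside diameter as the new ones, so fingertips reaching below a held plate would land on them. The underside of the lined disc belongs here; the underside of the steel plate belongs 5 mm above it.
- lined_disc: Friction disc, fitted first: flat steel ring 66 mm diameter, 5 mm thick, round outside, dark lining pads on its faces; bore 48 mm with six teeth 11.6 mm wide pointing inwards to 40 mm diameter, 60 degrees apart. Play on the hub: 1.5 mm radially, 1 mm beside each tooth. 60 to 120 g. Origin: centre of its underside, z its axis. Lies flat on the batten; grip across its diameter.
- steel_plate: Separator plate, fitted second: plain steel ring 66 mm diameter, 5 mm thick, smooth bore 49 mm, four ears 9.4 mm wide pointing outwards to 40.5 mm from the centre, at +20, -20, 160 and 200 degrees from its +x. Fits with its x along the drum's x, either way round; 1 mm play beside each ear. 60 to 120 g. Origin: centre of underside. On the batten; grip it along its y, where it has no ears.
- batten: Wooden batten, fixed, 250 x 42 x 20 mm, long side along its x; origin at the centre of its underside on the bench. The two plates lie on its top (z 20 mm), about 58 mm either side of its middle, in either order, and overhang its sides; the steel plate's x is within 25 degrees of the batten's.
- bearing: Ball bearing, 46 mm diameter, 15 mm high, on the bench; leave alone. Origin: centre of its underside.
- snap_ring: Open snap ring, 76 mm diameter, 4 mm high, on the bench; leave alone. Origin: its centre.
- pressure_plate: Aluminium pressure plate, 72 mm diameter, with three bosses, 22 mm high, on the bench; leave alone. Origin: centre of its underside.
- socket: Socket-wrench socket standing up, 25 mm diameter, 36 mm high; leave alone. Origin: centre of its underside.
- spanner: Spanner, 190 mm long, lying on the bench; leave alone.
- screwdriver: Screwdriver with black handle, 200 mm long, lying on the bench; leave alone.
- oil_bottle: Grey plastic oil bottle, 60 mm diameter, 150 mm high, standing; leave alone.
- parts_tin: Round open steel tin, 90 mm diameter, 40 mm high; leave alone.
Not all that is in view belongs to the job. What is shaped like the steel_plate but red or turquoise is not meant. Leave any red look-alike of the lined_disc alone.

How it is judged:
By the outcome, as a careful person would: the job done as asked, in the order asked, and still so for the second after the job is handed in, with the robot touching nothing.
It also fails if it takes over 67 s, if anything falls off the work surface, if the arm or the gripper's body presses on something with over 40 N, if the wrist force passes 120 N, or if a joint passes its speed limit or range.

## Working session

There is one attempt and no reset: what is moved stays moved. The work goes in short steps, Python scripts to look and compute and a tool call to move; the robot and the scene stay as the last step left them, time stands still between calls to the robot, and variables do not carry over. Pictures are saved under pics/ and viewed, at most 10 in all, crops included, and the job is handed in when it is done.

Besides the shell and the picture viewer there is one more tool, called after ">>>" as name(argument=value, ...) on one line, values as JSON. jog_arm: Moves the arm, as the interface text tells. Its arguments: {"type":"object","properties":{"deltas":{"type":"array"},"grip_force":{"type":"number"}},"required":["deltas"]}

```bash
mkdir -p pics
python3 - <<'E'
from rig import manip, imaging
import cv2, numpy as np
for n in("scene","top"):
    im=imaging.get_image(n); cv2.imwrite(f"pics/{n}0.png",im); np.save(f"{n}0.npy",im)
    c=imaging.calibration(n); print(n,np.round(c["mtx"],1).tolist(),np.round(c["cam_to_world"],3).tolist())
print(manip.get_state())
E
```

```text
scene [[454.8, 0.0, 289.6], [0.0, 454.8, 211.2], [0.0, 0.0, 1.0]] [[0.644, 0.382, -0.663, 1.197], [0.765, -0.341, 0.546, -0.552], [-0.017, -0.859, -0.512, 0.628], [0.0, 0.0, 0.0, 1.0]]
top [[403.5, 0.0, 276.7], [0.0, 403.5, 205.7], [0.0, 0.0, 1.0]] [[-0.007, -0.993, 0.12, 0.405], [-1.0, 0.005, -0.015, -0.009], [0.014, -0.12, -0.993, 1.096], [0.0, 0.0, 0.0, 1.0]]
{'clock': 0.1, 'qpos': array([ 1.13099689e+00,  2.76510862e-01,  1.50603201e+00,  2.24634702e-05,
        1.36072830e+00, -1.21020368e-01]), 'qd': array([-0.00081965, -0.00163934, -0.00411622, -0.00142088, -0.00024173,
       -0.00081261]), 'effort': array([ 1.89320781e-03, -4.17703021e+01, -2.46403402e+01,  4.50442440e-04,
        5.87608825e-03,  2.67017623e-05]), 'position': array([0.17998829, 0.54554139, 0.20672803]), 'ee_rot': array([-2.42818467e-04,  1.58717775e-01,  9.87323637e-01, -8.03439842e-04]), 'contact_force': array([-0.1312758 ,  0.06248507, -0.67112312]), 'moment': array([ 0.03197642, -0.00711492, -0.00348673]), 'gripper_force': 0.0, 'width': 0.08523907270503765}
```

View pics/top0.png

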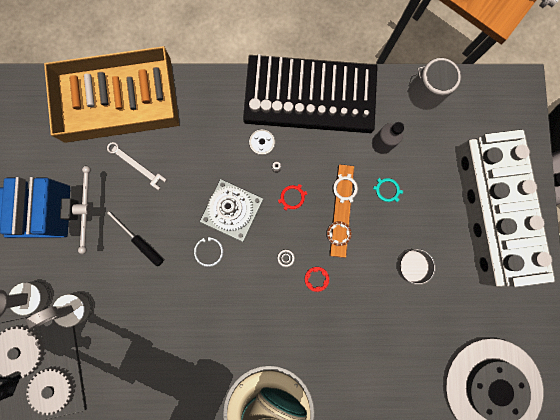

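View pics/scene0.png

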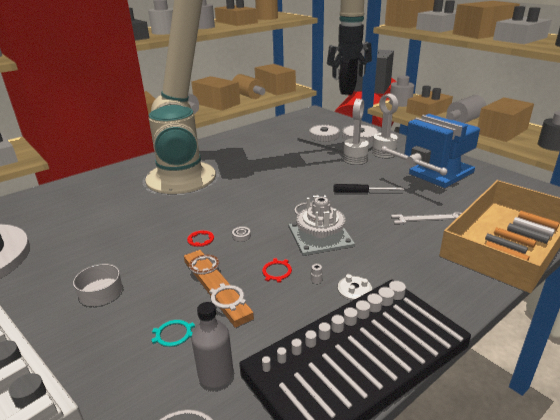

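Two candidate plates lie on the orange batten in the top view: a white eared ring at (345,188), which fits steel_plate, and a ring with pads at (339,233), which fits lined_disc. The red rings at (292,197) and (317,279) and the turquoise ring at (388,190) are look-alikes, off the batten. The drum is at (231,210). I'll confirm in an enlarged crop.

```bash
cat > h.py <<'E'
import numpy as np, cv2
from rig import manip, imaging
def ray(n,uv,z):
    c=imaging.calibration(n);T=np.array(c["cam_to_world"]);K=np.array(c["mtx"])
    uv=np.atleast_2d(np.asarray(uv,float)); d=np.linalg.inv(K)@np.c_[uv,np.ones(len(uv))].T
    d=(T[:3,:3]@d).T; o=T[:3,3]; return (o+d*((z-o[2])/d[:,2])[:,None])[:,:2]
def proj(n,P):
    c=imaging.calibration(n);T=np.linalg.inv(np.array(c["cam_to_world"]));K=np.array(c["mtx"])
    p=(T[:3,:3]@np.atleast_2d(P).T+T[:3,3:4]); q=K@p; return (q[:2]/q[2]).T
E
python3 - <<'E'
from h import *
im=np.load("top0.npy")
cv2.imwrite("pics/crop.png",cv2.resize(im[150:270,190:390],None,fx=4,fy=4,interpolation=cv2.INTER_CUBIC))
hsv=cv2.cvtColor(im,cv2.COLOR_BGR2HSV)
m=((hsv[...,0]>5)&(hsv[...,0]<25)&(hsv[...,1]>110)&(hsv[...,2]>80)).astype(np.uint8)
m[:,:320]=0;m[:,365:]=0;m[:155]=0;m[265:]=0
ys,xs=np.nonzero(m); w=ray("top",np.c_[xs,ys],.02)
r=cv2.minAreaRect((w*1000).astype(np.float32)); print("batten",r)
w2=(hsv[...,1]<60)&(hsv[...,2]>130)
for name,c in(("steel",(345,188)),("lined",(339,233))):
    k=np.zeros_like(m);cv2.circle(k,c,19,1,-1)
    ys,xs=np.nonzero(w2&(k>0)); w=ray("top",np.c_[xs,ys],.025)*1000
    print(name,len(w),w.mean(0),cv2.minEnclosingCircle(w.astype(np.float32)))
E
```

```text
batten ((522.9172973632812, -195.34271240234375), (62.178829193115234, 251.05001831054688), 85.6288070678711)
steel 244 [ 581.25830776 -211.30201835] ((581.5318603515625, -211.36972045898438), 40.67814636230469)
lined 101 [ 460.68104736 -190.53411398] ((460.0978698730469, -190.46592712402344), 32.264007568359375)
```

View pics/crop.png

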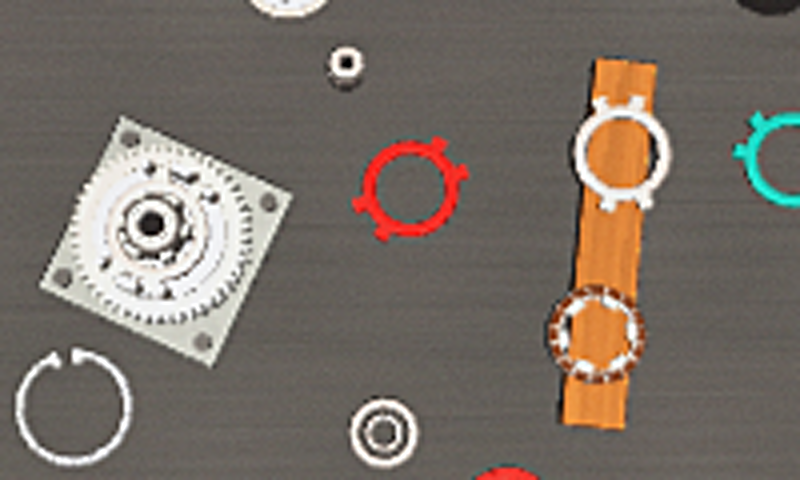

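The crop confirms it: the white plain ring with four ears at crop (622,153) is the steel plate, and the ring with brown pads and inner teeth at (598,334) is the lined disc. Both are on the batten. The drum base corners are near (123,117), (293,193), (212,366) and (40,286), with tangs up-right and down-left, so drum x is at about -25° (mod 180).

Run:
```python
from h import *
from scipy.optimize import least_squares
top=np.load("top0.npy");sc=np.load("scene0.npy")
def rect(n,im,c,R,z):
    hsv=cv2.cvtColor(im,cv2.COLOR_BGR2HSV); k=np.zeros(im.shape[:2],np.uint8);cv2.circle(k,c,R,1,-1)
    m=((hsv[...,2]>125)&(hsv[...,1]<60)&(k>0)).astype(np.uint8)
    nn,l,s,_=cv2.connectedComponentsWithStats(m); i=1+np.argmax(s[1:,4]); 
    return l==i
m=rect("top",top,(231,210),36,.01)
ys,xs=np.nonzero(m);h=cv2.convexHull(np.c_[xs,ys].astype(np.float32))[:,0]
w=(ray("top",h,.01)*1000).astype(np.float32); print("base top",cv2.minAreaRect(w))
w=(ray("top",np.array([[123,117],[293,193],[212,366],[40,286]])/4+[190-.4,150-.4],.01)*1000); print("corners",w.mean(0),w-w.mean(0))
print("hub top",ray("top",[[152/4+189.6,224/4+149.6]],.1035)*1000)
def plate(n,im,c,R,lined):
    hsv=cv2.cvtColor(im,cv2.COLOR_BGR2HSV); k=np.zeros(im.shape[:2],np.uint8);cv2.circle(k,c,R,1,-1)
    g=(hsv[...,1]<60)&(hsv[...,2]>130)&(k>0)
    ys,xs=np.nonzero(g); w=ray(n,np.c_[xs,ys],.025)*1000
    if lined: return print(n,"lined mean",w.mean(0))
    ctr=w.mean(0)
    for _ in range(5):
        d=w-ctr; r=np.hypot(*d.T); o=r>35.5; ctr=w[r<34.5].mean(0)*.5+ctr*.5 if 0 else w[(r<34)].mean(0)
    d=w-ctr;r=np.hypot(*d.T);a=np.degrees(np.arctan2(d[:,1],d[:,0]));e=(r>35.5)&(r<43); A=np.radians(a[e])
    x=np.degrees(np.angle(np.exp(2j*A).mean()))/2
    print(n,"steel",ctr,"x angle",x,np.sort(np.round(a[e])))
plate("top",top,(345,188),19,0);plate("top",top,(339,233),17,1)
plate("scene",sc,(228,297),26,0);plate("scene",sc,(204,264),18,1)
# batten axis
hsv=cv2.cvtColor(top,cv2.COLOR_BGR2HSV)
m=((hsv[...,0]>5)&(hsv[...,0]<25)&(hsv[...,1]>110)&(hsv[...,2]>80));m[:,:320]=0;m[:,365:]=0;m[:155]=0;m[265:]=0
for r0,r1 in((166,172),(208,214),(250,255)):
    ys,xs=np.nonzero(m[r0:r1]); print(ray("top",[[xs.mean(),ys.mean()+r0]],.02)*1000)
cr=sc[185:255,275:365]; cv2.imwrite("pics/drum.png",cv2.resize(np.hstack([cr,sc[225:295,175:265]]),None,fx=4.4,fy=6,interpolation=cv2.INTER_CUBIC))
```

```text
base top ((526.6353759765625, 98.93133544921875), (132.52545166015625, 128.7609405517578), 64.91764068603516)
corners [526.14828001  96.65953463] [[ 84.42020061  30.59540464]
 [ 31.5694341  -85.13329188]
 [-85.1711518  -30.61305592]
 [-30.81848292  85.15094316]]
hub top [[525.57765259  96.91594963]]
top steel [ 581.37100057 -211.35698123] x angle 4.29843792647874 [-164. -162. -160. -159. -157. -155. -153. -149.  -20.  -19.  -16.  -15.
  -12.  -12.   -8.   20.   21.   23.   25.   27.   28.   30.  154.  156.
  160.  161.  164.  165.  168.]
top lined mean [ 460.68104736 -190.53411398]
scene steel [ 591.12742249 -211.59288555] x angle 0.059727205042856134 [-178. -178. -175. -173. -170. -168. -167. -165. -165. -163. -163. -162.
 -160. -159. -158. -157. -155. -154. -154. -153. -152. -149. -148. -144.
 -143. -139. -139. -134. -130. -125. -120.   25.  113.  122.  125.  128.
  129.  131.  132.  135.  139.  142.  145.  145.  148.  148.  151.  154.
  157.  160.  162.  163.  164.  164.  166.  167.  168.  170.  171.  173.
  173.  175.  175.  177.  180.]
scene lined mean [ 459.80213116 -191.88455898]
[[ 635.83321791 -214.4885946 ]]
[[ 520.95299712 -201.03698364]]
[[ 410.17173689 -188.77673249]]
```

View pics/drum.png

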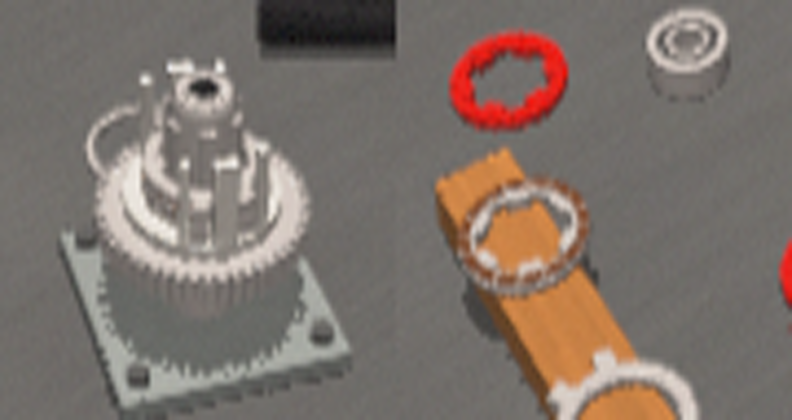

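The scene crop shows the drum with its tangs and hub top at crop (205,88), and the lined disc on the batten at (525,235), which matches. Estimates: drum (526,97) with x at -25°; lined disc (460.5,-190.5); steel plate (581.4,-211.4) with x at +4°. I'll start moving, and first touch free bench at the 66 mm opening to find the fingertip height.

>>> jog_arm(deltas=[0,0,6,140,-318,0,0.78,0,0,12,285,-636,-100,0.78,0,0,12,285,-636,-100,0.78,0,0,12,285,-636,-100,0.78,0,0,12,285,-636,-100,0.78,0,0,12,285,-636,-100,0.78,0,0,12,285,-636,-100,0.78,0,0,12,285,-636,-100,0.78,0,0,12,285,-636,-100,0.78,0,0,12,285,-636,-100,0.78,0,0,12,285,-636,-100,0.78,0,0,12,285,-636,-100,0.78,0,0,12,285,-636,-100,0.78,0,0,12,285,-636,-100,0.78,0,0,12,285,-636,-100,0.78,0,0,12,285,-636,-100,0.78,0,0,12,285,-636,-100,0.78], grip_force=50)

```text
clock: 1.8
position: [0.4641, -0.0889, 0.1072]
ee_rot: [-0.001, 0.055, 0.999, 0.001]
contact_force: [-0.5, 0.2, -0.1]
width: 0.0667
gripper_force: 0.0
```

>>> jog_arm(deltas=[0,0,0,0,0,-40,0.78,0,0,0,0,0,-75,0.78,0,0,0,0,0,-86,0.78,0,0,0,0,0,-89,0.78,0,0,0,0,0,-91,0.78,0,0,0,0,0,-92,0.78,0,0,0,0,0,-93,0.78,0,0,0,0,0,-93,0.78])

```text
clock: 2.6
position: [0.4658, -0.0901, 0.0153]
ee_rot: [0.001, 0.055, 0.999, -0.0]
contact_force: [0.4, 1.0, 0.3]
width: 0.0662
gripper_force: 0.0
```

>>> jog_arm(deltas=[0,0,0,0,0,-1,0.78,0,0,0,0,0,-1.5,0.78,0,0,0,0,0,-2,0.78,0,0,0,0,0,-2.5,0.78,0,0,0,0,0,-3,0.78,0,0,0,0,0,-3,0.78])

```text
clock: 3.2
position: [0.4652, -0.0899, 0.0114]
ee_rot: [-0.0, 0.055, 0.999, 0.0]
contact_force: [-0.1, -0.1, 0.3]
width: 0.0666
gripper_force: 0.0
```

>>> jog_arm(deltas=[0,0,0,0,0,-1,0.78,0,0,0,0,0,-2,0.78,0,0,0,0,0,-2.5,0.78,0,0,0,0,0,-3,0.78,0,0,0,0,0,-3,0.78])

```text
clock: 3.7
position: [0.4652, -0.0899, 0.0084]
ee_rot: [-0.0, 0.055, 0.999, 0.0]
contact_force: [0.4, -1.1, -0.4]
width: 0.0667
gripper_force: 0.0
```

>>> jog_arm(deltas=[0,0,0,0,0,-0.5,0.78,0,0,0,0,0,-1,0.78,0,0,0,0,0,-1.5,0.78,0,0,0,0,0,-1.5,0.78])

```text
clock: 4.1
position: [0.4652, -0.0899, 0.007]
ee_rot: [-0.0, 0.055, 0.999, 0.0]
contact_force: [-1.0, 0.5, -1.1]
width: 0.0665
gripper_force: 0.0
```

>>> jog_arm(deltas=[0,0,0,0,0,-0.5,0.78,0,0,0,0,0,-1,0.78,0,0,0,0,0,-1.5,0.78,0,0,0,0,0,-1.5,0.78])

```text
clock: 4.5
position: [0.4652, -0.0899, 0.0055]
ee_rot: [-0.0, 0.055, 0.999, 0.0]
contact_force: [-0.7, -0.3, 0.0]
width: 0.0665
gripper_force: 0.0
```

>>> jog_arm(deltas=[0,0,0,0,0,-0.5,0.78,0,0,0,0,0,-1,0.78,0,0,0,0,0,-1.0,0.78])

```text
clock: 4.8
position: [0.4652, -0.0899, 0.0045]
ee_rot: [-0.0, 0.055, 0.999, 0.0]
contact_force: [0.8, -0.7, 0.1]
width: 0.0667
gripper_force: 0.0
```

>>> jog_arm(deltas=[0,0,0,0,0,-0.5,0.78,0,0,0,0,0,-1,0.78,0,0,0,0,0,-1.0,0.78])

```text
clock: 5.1
position: [0.4652, -0.0899, 0.0035]
ee_rot: [-0.0, 0.055, 0.999, 0.0]
contact_force: [-0.2, 0.7, 0.2]
width: 0.067
gripper_force: 0.0
```

>>> jog_arm(deltas=[0,0,0,0,0,-0.5,0.78,0,0,0,0,0,-1,0.78,0,0,0,0,0,-1.0,0.78])

```text
clock: 5.4
position: [0.4652, -0.0899, 0.0025]
ee_rot: [-0.0, 0.055, 0.999, 0.0]
contact_force: [-0.2, 0.4, 0.0]
width: 0.0665
gripper_force: 0.0
```

>>> jog_arm(deltas=[0,0,0,0,0,-0.5,0.78,0,0,0,0,0,-1,0.78,0,0,0,0,0,-1.0,0.78])

```text
clock: 5.7
position: [0.4652, -0.0899, 0.0015]
ee_rot: [-0.0, 0.055, 0.999, 0.0]
contact_force: [0.0, 0.3, 0.3]
width: 0.067
gripper_force: 0.0
```

>>> jog_arm(deltas=[0,0,0,0,0,-0.5,0.78,0,0,0,0,0,-1,0.78,0,0,0,0,0,-1.0,0.78])

```text
clock: 6.0
position: [0.4652, -0.0899, 0.0005]
ee_rot: [-0.0, 0.055, 0.999, 0.0]
contact_force: [0.6, 0.5, -1.2]
width: 0.0669
gripper_force: 0.0
```

Run:
```python
from h import *
im=imaging.get_image("scene"); p=proj("scene",[[.465,-.09,0]])[0]; print(p)
x,y=p.astype(int); cv2.imwrite("pics/tip.png",cv2.resize(im[y-65:y+25,x-60:x+60],None,fx=6,fy=6,interpolation=cv2.INTER_CUBIC))
print(proj("scene",[[.465+s*.12*.05,-.09+s*.05*.99,z] for s in(-1,1) for z in (0,.01)])-[x-60,y-65])
```

```text
[243.93180027 255.11470308]
[[41.60639291 72.49091046]
 [41.20681156 68.95878925]
 [79.43418858 58.05262928]
 [79.23140775 54.60305689]]
```

View pics/tip.png

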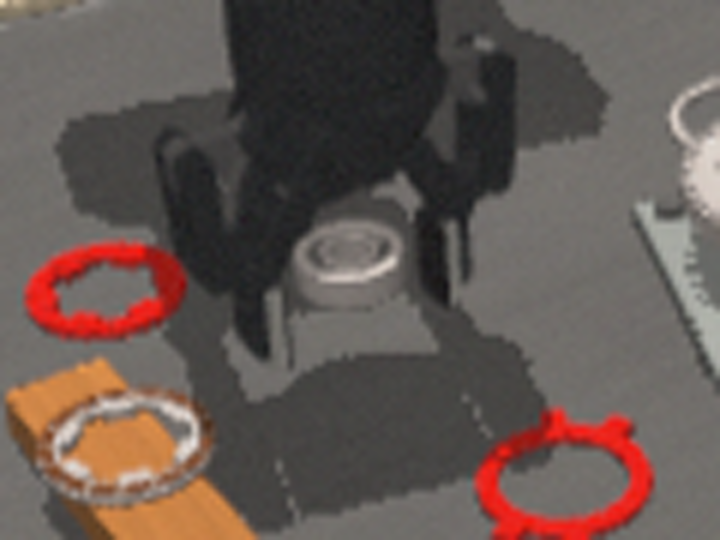

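The picture shows the finger ends at crop (260,355) and (440,305). That is higher than expected for z = 0, but grey pads may be hiding against the grey bench. I'll look at it again, contrast-stretched.

Run:
```python
from h import *
im=imaging.get_image("scene"); t=imaging.get_image("top")
a=im[210:272,205:280]; q=proj("top",[[.465,-.09,0]])[0]; print(q); x,y=q.astype(int); b=t[y-31:y+31,x-37:x+38]
g=lambda c:(255*(np.clip(c/130.,0,1))**.6).astype(np.uint8)
cv2.imwrite("pics/tip2.png",cv2.resize(np.hstack([g(a),g(b)]),None,fx=5.3,fy=9,interpolation=cv2.INTER_NEAREST))
```

```text
[300.39464519 231.99604634]
```

View pics/tip2.png

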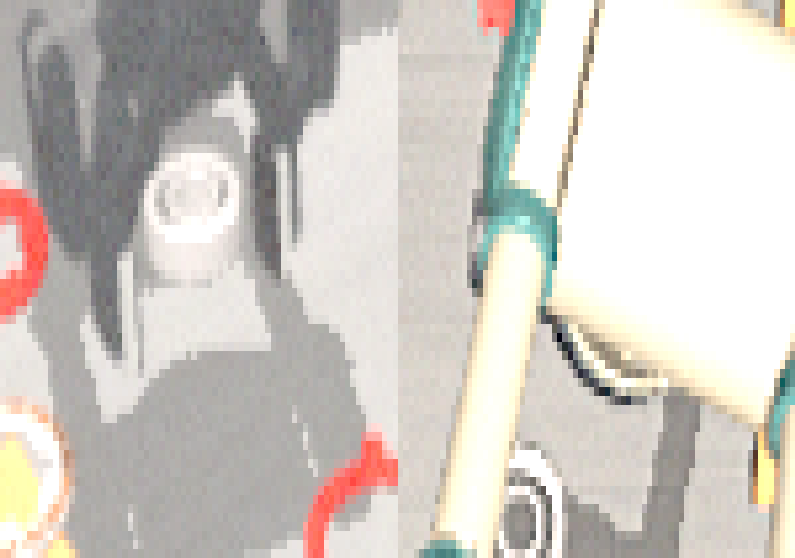

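Run:
```python
from h import *
print(proj("scene",[[.18,.546,.208],[.18,.546,.197],[.18,.546,.25],[.465,-.09,0],[.465,-.09,.025],[.465,-.09,.035]]))
im=np.load("scene0.npy"); m=(im.max(2)<45)
for r in range(60,105,3):
    c=np.nonzero(m[r,310:390])[0]+310; print(r,c.min() if len(c) else None,c.max() if len(c) else None,len(c))
```

```text
[[348.57255731  88.43445824]
 [348.40890199  91.77049986]
 [349.20897191  75.46142684]
 [243.93180027 255.11470308]
 [243.183773   246.32392489]
 [242.87941592 242.7471361 ]]
60 328 370 36
63 328 365 33
66 333 362 26
69 333 362 24
72 333 361 23
75 333 361 23
78 339 356 18
81 340 356 17
84 340 355 16
87 340 354 15
90 341 353 13
93 342 351 10
96 None None 0
99 None None 0
102 None None 0
```

The stretched view shows the finger ends at about px (227,250) and (257,241), a gap above their shadow, so they hang roughly 25 mm above the bench while the TCP reads 0.5 mm. I'll compare with the start pose, with projected markers.

Run:
```python
from h import *
s0=np.load("scene0.npy"); im=imaging.get_image("scene"); st=manip.get_state(); print(st["qpos"],st["position"],st["ee_rot"],st["effort"],st["contact_force"])
def mk(im,P,c,f=8):
    x,y=c; a=cv2.resize(im[y:y+66,x:x+50],None,fx=f,fy=f,interpolation=cv2.INTER_CUBIC)
    a=(255*(np.clip(a/150.,0,1))**.6).astype(np.uint8)
    for p,col in P:
        u=(proj("scene",[p])[0]-[x,y]+.5)*f; cv2.circle(a,tuple(int(v) for v in u),3,col,-1)
    return a
def pts(t,yaw,zs):
    y=np.array([np.cos(yaw),np.sin(yaw),0]);L=[(t,(0,0,255))]
    for s in(-1,1):
        for z,c in zs: L.append((t+s*y*.035-[0,0,z],c))
    return L
A=mk(s0,pts(np.array([.18,.546,.207]),np.radians(71.7),[(.011,(0,255,0)),(-.05,(255,255,0))]),(325,40))
B=mk(im,pts(np.array([.465,-.09,.0005]),np.radians(83.7),[(.0,(0,255,0)),(-.05,(255,255,0))]),(218,200))
cv2.imwrite("pics/cmp.png",np.hstack([A,B]))
```

```text
[-3.38024823e-01  3.46009960e-01  2.00975031e+00  1.02730101e-04
  7.85841990e-01 -1.79953682e+00] [ 0.46525611 -0.08995229  0.0005187 ] [5.55025859e-06 5.46512271e-02 9.98505504e-01 3.62296528e-05] [-5.94431804e-04 -3.69448507e+01 -1.57213461e+01 -1.32013749e-06
  1.22359394e-03  1.20677791e-05] [ 0.08149565  0.40448305 -0.77671902]
```

View pics/cmp.png

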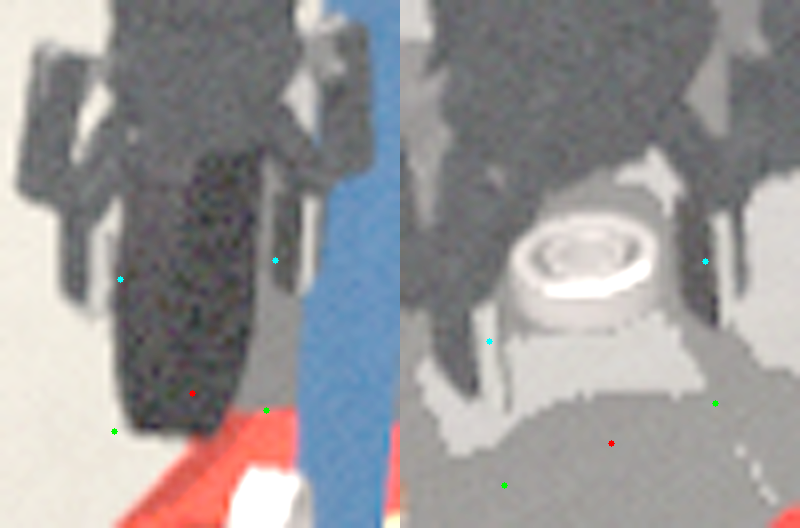

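Both views agree that the real fingertips are about 30 mm behind the reported TCP at this opening (38 mm fully open), not 11 mm ahead as the text says. I'll trust the pictures and settle it by touch, going down in guarded steps.

>>> jog_arm(deltas=[0,0,0,0,0,-6,0.78,0,0,0,0,0,-12,0.78,0,0,0,0,0,-16,0.78,0,0,0,0,0,-19,0.78,0,0,0,0,0,-21,0.78,0,0,0,0,0,-21,0.78])

```text
clock: 6.8
position: [0.465, -0.0899, -0.0208]
ee_rot: [-0.0, 0.055, 0.999, 0.0]
contact_force: [-0.5, 0.4, -0.8]
width: 0.0664
gripper_force: 0.0
```

>>> jog_arm(deltas=[0,0,0,0,0,-1,0.78,0,0,0,0,0,-2,0.78,0,0,0,0,0,-2,0.78])

```text
clock: 7.1
position: [0.4653, -0.09, -0.0225]
ee_rot: [0.0, 0.055, 0.999, 0.0]
contact_force: [-0.4, 0.3, -0.6]
width: 0.0669
gripper_force: 0.0
```

>>> jog_arm(deltas=[0,0,0,0,0,-1,0.78,0,0,0,0,0,-2,0.78,0,0,0,0,0,-2,0.78])

```text
clock: 7.4
position: [0.4651, -0.0899, -0.0246]
ee_rot: [-0.0, 0.055, 0.999, 0.0]
contact_force: [0.5, 0.3, 0.5]
width: 0.0663
gripper_force: 0.0
```

>>> jog_arm(deltas=[0,0,0,0,0,-1,0.78,0,0,0,0,0,-2,0.78,0,0,0,0,0,-2,0.78])

```text
clock: 7.7
position: [0.4651, -0.0899, -0.0266]
ee_rot: [-0.0, 0.055, 0.999, 0.0]
contact_force: [0.1, 0.5, -0.2]
width: 0.0665
gripper_force: 0.0
```

>>> jog_arm(deltas=[0,0,0,0,0,-0.7,0.78,0,0,0,0,0,-1.2,0.78,0,0,0,0,0,-1.2,0.78])

```text
clock: 8.0
position: [0.4652, -0.0899, -0.0278]
ee_rot: [-0.0, 0.055, 0.999, 0.0]
contact_force: [-0.1, 0.2, -0.1]
width: 0.0666
gripper_force: 0.0
```

>>> jog_arm(deltas=[0,0,0,0,0,-0.7,0.78,0,0,0,0,0,-1.2,0.78,0,0,0,0,0,-1.2,0.78])

```text
clock: 8.3
position: [0.4652, -0.0899, -0.0289]
ee_rot: [-0.0, 0.055, 0.999, 0.0]
contact_force: [-0.1, -0.3, 1.0]
width: 0.0667
gripper_force: 0.0
```

>>> jog_arm(deltas=[0,0,0,0,0,-0.7,0.78,0,0,0,0,0,-1.2,0.78,0,0,0,0,0,-1.2,0.78])

```text
clock: 8.6
position: [0.4652, -0.0899, -0.0301]
ee_rot: [-0.0, 0.055, 0.999, 0.0]
contact_force: [0.6, 0.4, 0.1]
width: 0.0666
gripper_force: 0.0
```

>>> jog_arm(deltas=[0,0,0,0,0,-0.7,0.78,0,0,0,0,0,-1.2,0.78,0,0,0,0,0,-1.2,0.78])

```text
clock: 8.9
position: [0.4653, -0.09, -0.0306]
ee_rot: [0.0, 0.055, 0.999, -0.0]
contact_force: [-1.6, 0.7, 7.8]
width: 0.0664
gripper_force: 3.8
```

>>> jog_arm(deltas=[0,0,0,0,0,-0.7,0.78,0,0,0,0,0,-1.2,0.78,0,0,0,0,0,-1.2,0.78])

```text
clock: 9.2
position: [0.4653, -0.09, -0.0306]
ee_rot: [0.0, 0.055, 0.999, -0.0]
contact_force: [-3.9, 1.5, 19.5]
width: 0.0664
gripper_force: 9.5
```

Touch settles it: contact at TCP z = -30.6 mm with about 10 N/mm stiffness. So at 66 mm opening the tip height is TCP z + 30.5. Now for the lined disc: tips about 1.5 mm above its underside means TCP z ≈ -9.

>>> jog_arm(deltas=[0,0,0,0,0,40,0.78,0,0,0,-2,-50,62,1,0,0,0,-4.5,-90,62,1,0,0,0,-4.5,-100.5,62,1,0,0,0,-4.5,-100.5,62,1,0,0,0,-4.5,-100.5,50,1,0,0,0,-4.5,-100.5,35,1,0,0,0,-4.5,-100.5,27,1,0,0,0,-4.5,-100.5,23.5,1,0,0,0,-4.5,-100.5,23.5,1,0,0,0,-4.5,-100.5,23.5,1])

```text
clock: 10.3
position: [0.461, -0.1901, -0.0088]
ee_rot: [0.0, 0.054, 0.999, 0.0]
contact_force: [0.3, -0.1, -0.0]
width: 0.0854
gripper_force: 0.0
```

>>> jog_arm(deltas=[0,0,0,0,0,0,0.8,0,0,0,0,0,0,0.7,0,0,0,0,0,0,0.65,0,0,0,0,0,0,0.65,0,0,0,0,0,0,0.65], grip_force=40)

```text
clock: 10.8
position: [0.4612, -0.1906, -0.0078]
ee_rot: [0.001, 0.055, 0.998, -0.0]
contact_force: [-0.6, 0.3, 5.8]
width: 0.0639
gripper_force: 42.2
```

>>> jog_arm(deltas=[0,0,0,0,0,5,0.65,0,0,0,0,0,20,0.65,0,0,0,0,0,60,0.65,0,0,0,0,0,110,0.65,0,0,0,0,0,110,0.65])

```text
clock: 11.3
position: [0.4653, -0.1931, 0.1075]
ee_rot: [0.006, 0.055, 0.998, -0.003]
contact_force: [0.7, 0.0, -2.2]
width: 0.0632
gripper_force: 44.7
```

Run:
```python
from h import *
im=imaging.get_image("scene"); st=manip.get_state(); p=st["position"]; print(p,st["width"],st["contact_force"])
c=proj("scene",[p+[0,0,.03]])[0]; x,y=(c-[40,40]).astype(int); print(x,y)
a=cv2.resize(im[y:y+75,x:x+100],None,fx=8,fy=8,interpolation=cv2.INTER_CUBIC)
for z in(.0265,.0315):
  for t in np.arange(0,6.28,.3):
    q=p+[.033*np.cos(t),.033*np.sin(t),z]; u=(proj("scene",[q])[0]-[x,y]+.5)*8; cv2.circle(a,tuple(int(v) for v in u),2,(0,255,0) if z<.03 else (255,255,0),-1)
cv2.imwrite("pics/held.png",a)
```

```text
[ 0.46327084 -0.19194286  0.10455974] 0.0635743610330864 [ 0.92007565  0.24065816 -0.52763331]
158 181
```

View pics/held.png

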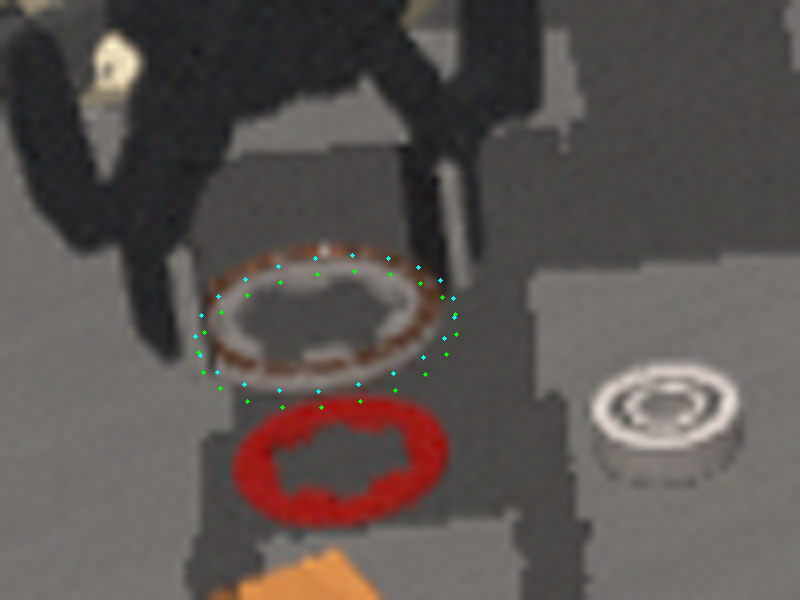

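The disc is held flat between the fingers (crop centre about (322,312)), clear of the red look-alike. From the grasp, its underside is at TCP z + 27.8. Moving above the drum, yaw +11° to start the 60° sweep.

>>> jog_arm(deltas=[0,0,5,12,50,15,0.65,0,0,11,23,98,15,0.65,0,0,11,34,146,15,0.65,0,0,11,45,194,15,0.65,0,0,11,56,240,15,0.65,0,0,11,63,272,10,0.65,0,0,11,65.5,287.5,5,0.65,0,0,11,65.5,287.5,-5,0.65,0,0,11,65.5,287.5,-15,0.65,0,0,11,65.5,287.5,-19,0.65,0,0,11,65.5,287.5,-19,0.65,0,0,11,65.5,287.5,-19,0.65])

```text
clock: 12.55
position: [0.5263, 0.096, 0.082]
ee_rot: [-0.0, -0.04, 0.999, -0.0]
contact_force: [0.1, 0.1, -1.4]
width: 0.064
gripper_force: 44.8
```

Run:
```python
from h import *
im=imaging.get_image("scene"); st=manip.get_state(); p=st["position"]; print(p,st["ee_rot"],st["width"],st["contact_force"],st["moment"])
c=proj("scene",[[.526,.097,.095]])[0]; x,y=(c-[45,40]).astype(int)
a=cv2.resize(im[y:y+75,x:x+100],None,fx=8,fy=8,interpolation=cv2.INTER_CUBIC)
a=(255*(np.clip(a/255.,0,1))**.6).astype(np.uint8)
for r,z,col in((.015,.1035,(0,255,0)),(.033,p[2]+.0328,(255,255,0))):
  for t in np.arange(0,6.28,.3):
    q=[.526+r*np.cos(t),.097+r*np.sin(t),z]; u=(proj("scene",[q])[0]-[x,y]+.5)*8; cv2.circle(a,tuple(int(v) for v in u),2,col,-1)
cv2.imwrite("pics/over.png",a)
```

```text
[0.526521   0.09616501 0.08233128] [ 2.99850577e-04 -4.05895718e-02  9.99175859e-01 -1.78988509e-05] 0.06336692856163814 [ 0.46918847  0.78793517 -1.67751996] [-0.04091458  0.03161483 -0.0391628 ]
```

View pics/over.png

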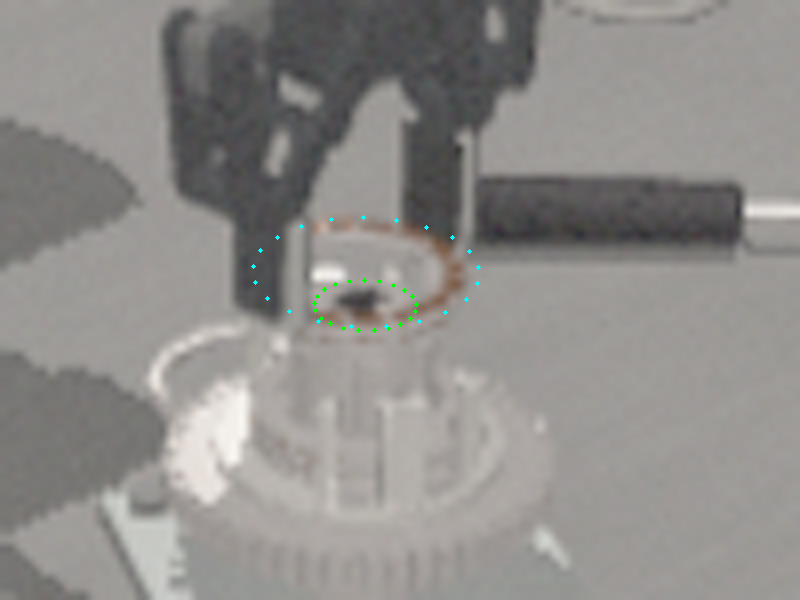

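The picture shows the disc centred over the hub (hub bore at crop (360,300), predicted (366,305)). Going down by feel.

>>> jog_arm(deltas=[0,0,0,0,0,-3,0.65,0,0,0,0,0,-6,0.65,0,0,0,0,0,-8,0.65,0,0,0,0,0,-9,0.65,0,0,0,0,0,-9,0.65])

```text
clock: 13.1
position: [0.5261, 0.0971, 0.0728]
ee_rot: [-0.0, -0.041, 0.999, 0.0]
contact_force: [-0.3, 0.4, -1.2]
width: 0.0638
gripper_force: 44.8
```

>>> jog_arm(deltas=[0,0,0,0,0,-1,0.65,0,0,0,0,0,-2,0.65,0,0,0,0,0,-3,0.65,0,0,0,0,0,-3,0.65])

```text
clock: 13.5
position: [0.5263, 0.0971, 0.07]
ee_rot: [0.0, -0.041, 0.999, 0.0]
contact_force: [0.6, 0.4, -0.3]
width: 0.0634
gripper_force: 44.8
```

>>> jog_arm(deltas=[0,0,0,0,0,-0.7,0.65,0,0,0,0,0,-1.4,0.65,0,0,0,0,0,-2,0.65,0,0,0,0,0,-2,0.65])

```text
clock: 13.9
position: [0.5263, 0.0971, 0.068]
ee_rot: [0.0, -0.041, 0.999, 0.0]
contact_force: [0.7, -0.0, -0.1]
width: 0.0632
gripper_force: 44.8
```

>>> jog_arm(deltas=[0,0,0,0,0,-0.5,0.65,0,0,0,0,0,-1,0.65,0,0,0,0,0,-1,0.65])

```text
clock: 14.2
position: [0.5264, 0.0971, 0.0671]
ee_rot: [0.0, -0.041, 0.999, 0.0]
contact_force: [-0.1, -0.7, 0.4]
width: 0.0632
gripper_force: 44.8
```

>>> jog_arm(deltas=[0,0,0,0,0,-0.5,0.65,0,0,0,0,0,-1,0.65,0,0,0,0,0,-1,0.65])

```text
clock: 14.5
position: [0.5263, 0.0971, 0.0664]
ee_rot: [0.0, -0.041, 0.999, 0.0]
contact_force: [-0.3, 0.1, 3.7]
width: 0.0634
gripper_force: 45.2
```

>>> jog_arm(deltas=[0,0,0,0,0,-0.5,0.65,0,0,0,0,0,-1,0.65,0,0,0,0,0,-1,0.65])

```text
clock: 14.8
position: [0.5264, 0.0971, 0.0657]
ee_rot: [0.0, -0.041, 0.999, 0.0]
contact_force: [-0.7, 0.8, 6.4]
width: 0.0637
gripper_force: 45.5
```

Resting lightly on the spline ends (6 N at TCP z 65.7). Now turning.

>>> jog_arm(deltas=[0,0,-2,0,0,0,0.65,0,0,-4,0,0,0,0.65,0,0,-6,0,0,0,0.65,0,0,-8,0,0,0,0.65,0,0,-10,0,0,0,0.65,0,0,-12,0,0,0,0.65,0,0,-14,0,0,0,0.65,0,0,-14,0,0,0,0.65])

```text
clock: 15.6
position: [0.5257, 0.0973, 0.0658]
ee_rot: [-0.0, 0.08, 0.997, 0.0]
contact_force: [-2.9, 0.8, 8.2]
width: 0.0631
gripper_force: 45.5
```

>>> jog_arm(deltas=[0,0,-2,0,0,0,0.65,0,0,-4,0,0,0,0.65,0,0,-6,0,0,0,0.65,0,0,-8,0,0,0,0.65,0,0,-10,0,0,0,0.65,0,0,-10,0,0,0,0.65])

```text
clock: 16.2
position: [0.5255, 0.0974, 0.0657]
ee_rot: [-0.0, 0.167, 0.986, 0.0]
contact_force: [-3.4, 1.5, 7.0]
width: 0.0633
gripper_force: 45.6
```

>>> jog_arm(deltas=[0,0,-2,0,0,0,0.65,0,0,-4,0,0,0,0.65,0,0,-6,0,0,0,0.65,0,0,-8,0,0,0,0.65,0,0,-10,0,0,0,0.65,0,0,-10,0,0,0,0.65])

```text
clock: 16.8
position: [0.5253, 0.0975, 0.0657]
ee_rot: [-0.001, 0.252, 0.968, 0.0]
contact_force: [-2.7, 1.9, 8.6]
width: 0.0635
gripper_force: 45.6
```

>>> jog_arm(deltas=[0,0,-2,0,0,0,0.65,0,0,-4,0,0,0,0.65,0,0,-6,0,0,0,0.65,0,0,-8,0,0,0,0.65,0,0,-10,0,0,0,0.65,0,0,-10,0,0,0,0.65])

```text
clock: 17.4
position: [0.5251, 0.0976, 0.0657]
ee_rot: [-0.001, 0.336, 0.942, 0.0]
contact_force: [-4.7, 2.4, 7.9]
width: 0.0639
gripper_force: 45.6
```

>>> jog_arm(deltas=[0,0,0,-0.5,0.3,0,0.65,0,0,0,-1,0.5,0,0.65,0,0,-2,-1,0.5,0,0.65,0,0,-4,-1,0.5,0,0.65,0,0,-6,-1,0.5,0,0.65,0,0,-8,-1,0.5,0,0.65,0,0,-8,-1,0.5,0,0.65])

```text
clock: 18.1
position: [0.5249, 0.0978, 0.0657]
ee_rot: [-0.0, 0.401, 0.916, 0.0]
contact_force: [-2.3, 1.5, 8.0]
width: 0.0632
gripper_force: 45.5
```

>>> jog_arm(deltas=[0,0,-2,0,0,0,0.65,0,0,-4,0,0,0,0.65,0,0,-6,0,0,0,0.65,0,0,-8,0,0,0,0.65,0,0,-8,0,0,0,0.65])

```text
clock: 18.6
position: [0.5248, 0.098, 0.0658]
ee_rot: [-0.0, 0.464, 0.886, 0.0]
contact_force: [-2.3, 2.2, 7.9]
width: 0.0636
gripper_force: 45.5
```

A full 60° without a drop, and the lateral force suggests the disc is eccentric. I'll lift just clear of the spline ends and feel for the round core in ±x and ±y to centre it.

>>> jog_arm(deltas=[0,0,0,0,0,1.3,0.65,0,0,0,1.2,0,1.3,0.65,0,0,0,2.2,0,1.3,0.65,0,0,0,3,0,1.3,0.65,0,0,0,3,0,1.3,0.65])

```text
clock: 19.1
position: [0.525, 0.0979, 0.0665]
ee_rot: [-0.003, 0.464, 0.886, -0.001]
contact_force: [-7.7, 0.9, 10.0]
width: 0.0635
gripper_force: 46.2
```

>>> jog_arm(deltas=[0,0,0,-2,0,0,0.65,0,0,0,-4,0,0,0.65,0,0,0,-5,0,0,0.65,0,0,0,-6,0,0,0.65,0,0,0,-6,0,0,0.65])

```text
clock: 19.6
position: [0.5249, 0.0978, 0.0669]
ee_rot: [0.002, 0.464, 0.886, 0.001]
contact_force: [3.9, 2.8, 2.3]
width: 0.0632
gripper_force: 45.1
```

>>> jog_arm(deltas=[0,0,0,2,0,0,0.65,0,0,0,3,1,0,0.65,0,0,0,3,2,0,0.65,0,0,0,3,3,0,0.65,0,0,0,3,3,0,0.65])

```text
clock: 20.1
position: [0.5248, 0.098, 0.0666]
ee_rot: [0.001, 0.463, 0.886, -0.002]
contact_force: [1.1, -5.5, 6.8]
width: 0.0633
gripper_force: 45.8
```

>>> jog_arm(deltas=[0,0,0,0,-2,0,0.65,0,0,0,0,-4,0,0.65,0,0,0,0,-5,0,0.65,0,0,0,0,-6,0,0.65,0,0,0,0,-6,0,0.65])

```text
clock: 20.6
position: [0.5249, 0.0969, 0.0668]
ee_rot: [-0.001, 0.465, 0.886, 0.002]
contact_force: [0.3, 8.3, 7.7]
width: 0.0632
gripper_force: 45.6
```

>>> jog_arm(deltas=[0,0,0,0,3,0.7,0.65,0,0,0,0,3,1.4,0.65,0,0,0,0,3,1.4,0.65,0,0,0,0,3,1.4,0.65])

```text
clock: 21.0
position: [0.5248, 0.0973, 0.0673]
ee_rot: [-0.0, 0.464, 0.886, -0.0]
contact_force: [1.5, 0.4, 0.4]
width: 0.0638
gripper_force: 44.9
```

Run:
```python
from rig import manip
s=manip.get_state(); print({k:s[k].round(4) for k in("position","qpos","effort","contact_force","moment","ee_rot")})
```

```text
{'position': array([0.5248, 0.0973, 0.0673]), 'qpos': array([ 5.3100e-02,  3.3360e-01,  1.8015e+00, -2.0000e-04,  1.0077e+00,
       -5.5290e-01]), 'effort': array([-1.18500e-01, -4.00870e+01, -1.88874e+01, -1.38900e-01,
        5.15900e-01,  1.38000e-02]), 'contact_force': array([1.4984, 0.3907, 0.3633]), 'moment': array([ 0.0538, -0.2421,  0.0398]), 'ee_rot': array([-5.000e-04,  4.639e-01,  8.859e-01, -4.000e-04])}
```

Consistent now: the arm sits 0.5 mm below command and spline contact is at TCP 66.6, so the earlier probes were still dragging on the ends. Repeating them unloaded.

>>> jog_arm(deltas=[0,0,0,1.5,0,0.3,0.65,0,0,0,2.5,0,0.3,0.65,0,0,0,3.5,0,0.3,0.65,0,0,0,3.5,0,0.3,0.65])

```text
clock: 21.4
position: [0.5281, 0.0974, 0.0676]
ee_rot: [-0.001, 0.464, 0.886, -0.0]
contact_force: [0.5, 0.3, -1.5]
width: 0.0637
gripper_force: 44.8
```

>>> jog_arm(deltas=[0,0,0,-2,0,0,0.65,0,0,0,-4,0,0,0.65,0,0,0,-6,0,0,0.65,0,0,0,-7,0,0,0.65,0,0,0,-7,0,0,0.65])

```text
clock: 21.9
position: [0.5247, 0.0974, 0.0686]
ee_rot: [0.003, 0.464, 0.886, 0.001]
contact_force: [5.7, -0.8, -5.1]
width: 0.0635
gripper_force: 45.0
```

>>> jog_arm(deltas=[0,0,0,2,0,0,0.65,0,0,0,3.5,1.5,0,0.65,0,0,0,3.5,2.5,0,0.65,0,0,0,3.5,3.5,0,0.65,0,0,0,3.5,3.5,0,0.65])

```text
clock: 22.4
position: [0.5252, 0.0993, 0.068]
ee_rot: [0.001, 0.463, 0.886, -0.002]
contact_force: [2.4, -5.8, -1.6]
width: 0.0635
gripper_force: 45.5
```

>>> jog_arm(deltas=[0,0,0,0,-2,0,0.65,0,0,0,0,-4,0,0.65,0,0,0,0,-6,0,0.65,0,0,0,0,-7,0,0.65,0,0,0,0,-7,0,0.65])

```text
clock: 22.9
position: [0.5252, 0.0965, 0.068]
ee_rot: [-0.001, 0.464, 0.886, 0.002]
contact_force: [1.0, 6.7, -1.2]
width: 0.0634
gripper_force: 45.3
```

The core centre in TCP terms is about (526.4, 97.9), so the disc had been about 1.5 mm off in x. Re-centre, rest lightly, and sweep back.

>>> jog_arm(deltas=[0,0,0,1,2,0,0.65,0,0,0,1.8,3.9,0,0.65,0,0,0,1.8,3.9,-1,0.65,0,0,0,1.8,3.9,-2,0.65,0,0,0,1.8,3.9,-2.5,0.65,0,0,0,1.8,3.9,-2.5,0.65])

```text
clock: 23.5
position: [0.5269, 0.0981, 0.0668]
ee_rot: [0.0, 0.464, 0.886, 0.0]
contact_force: [-3.0, 0.8, 8.3]
width: 0.0632
gripper_force: 46.7
```

>>> jog_arm(deltas=[0,0,2,0,0,0,0.65,0,0,4,0,0,0,0.65,0,0,6,0,0,0,0.65,0,0,8,0,0,0,0.65,0,0,10,0,0,0,0.65,0,0,12,0,0,0,0.65,0,0,12,0,0,0,0.65])

```text
clock: 24.2
position: [0.5267, 0.0977, 0.0653]
ee_rot: [-0.0, 0.369, 0.93, -0.0]
contact_force: [0.3, 0.4, -0.4]
width: 0.0636
gripper_force: 45.5
```

Force has gone to zero and z has dropped, so it looks meshed. Sliding down in guarded steps.

>>> jog_arm(deltas=[0,0,0,0,0,-1,0.65,0,0,0,0,0,-2,0.65,0,0,0,0,0,-3,0.65,0,0,0,0,0,-3,0.65])

```text
clock: 24.6
position: [0.5268, 0.0979, 0.0623]
ee_rot: [-0.0, 0.369, 0.93, -0.0]
contact_force: [0.3, -0.0, -0.8]
width: 0.0635
gripper_force: 45.5
```

>>> jog_arm(deltas=[0,0,0,0,0,-3,0.65,0,0,0,0,0,-6,0.65,0,0,0,0,0,-8,0.65,0,0,0,0,0,-8,0.65])

```text
clock: 25.0
position: [0.5268, 0.0979, 0.0541]
ee_rot: [-0.0, 0.369, 0.93, -0.0]
contact_force: [0.0, 0.6, -0.9]
width: 0.0635
gripper_force: 45.5
```

>>> jog_arm(deltas=[0,0,0,0,0,-2,0.65,0,0,0,0,0,-4,0.65,0,0,0,0,0,-6,0.65,0,0,0,0,0,-7,0.65,0,0,0,0,0,-7,0.65])

```text
clock: 25.5
position: [0.527, 0.0979, 0.0473]
ee_rot: [-0.0, 0.369, 0.93, 0.0]
contact_force: [-1.0, -0.3, -2.3]
width: 0.0635
gripper_force: 45.5
```

>>> jog_arm(deltas=[0,0,0,0,0,-0.7,0.65,0,0,0,0,0,-1.5,0.65,0,0,0,0,0,-1.5,0.65])

```text
clock: 25.8
position: [0.527, 0.098, 0.046]
ee_rot: [-0.0, 0.369, 0.93, 0.0]
contact_force: [0.9, 0.3, -1.0]
width: 0.0636
gripper_force: 45.5
```

>>> jog_arm(deltas=[0,0,0,0,0,-0.7,0.65,0,0,0,0,0,-1.2,0.65,0,0,0,0,0,-1.2,0.65])

```text
clock: 26.1
position: [0.5271, 0.098, 0.0454]
ee_rot: [0.0, 0.369, 0.93, 0.0]
contact_force: [-1.8, -0.6, 4.6]
width: 0.0633
gripper_force: 46.2
```

>>> jog_arm(deltas=[0,0,0,0,0,-0.5,0.65,0,0,0,0,0,-0.8,0.65,0,0,0,0,0,-0.8,0.65])

```text
clock: 26.4
position: [0.5271, 0.098, 0.0453]
ee_rot: [0.0, 0.369, 0.93, 0.0]
contact_force: [-3.9, -1.8, 10.0]
width: 0.0634
gripper_force: 46.9
```

Seated: contact at TCP 45.4, which puts the underside at z 73. Release and lift, then re-measure the steel plate's angle.

>>> jog_arm(deltas=[0,0,0,0,0,0.7,0.68,0,0,0,0,0,0.7,0.8,0,0,0,0,0,0.7,1,0,0,0,0,0,0.7,1,0,0,0,0,0,8,1,0,0,0,0,0,30,1,0,0,0,0,0,70,1,0,0,0,0,0,75,1,0,0,0,0,0,75,1])

```text
clock: 27.3
position: [0.5283, 0.0981, 0.1207]
ee_rot: [0.002, 0.369, 0.93, 0.001]
contact_force: [-0.1, 0.4, -0.6]
width: 0.0858
gripper_force: 0.0
```

Run:
```python
from h import *
st=manip.get_state(); print(st["position"],st["width"],st["contact_force"])
im=np.mean([imaging.get_image("top").astype(np.float32) for _ in range(4)],0); np.save("top1.npy",im)
x0,y0=320,163; f=8
c=im[y0:y0+50,x0:x0+50]; u=cv2.resize(c,None,fx=f,fy=f,interpolation=cv2.INTER_CUBIC); b=u[...,0]
for th in(120,140,160):
    ys,xs=np.nonzero(b>th); w=ray("top",np.c_[(xs+.5)/f-.5+x0,(ys+.5)/f-.5+y0],.025)*1000
    ctr=np.array([581.4,-211.4])
    for _ in range(8):
        d=w-ctr;r=np.hypot(*d.T);ctr=w[(r<34.5)&(r>20)].mean(0)
    d=w-ctr;r=np.hypot(*d.T);a=np.degrees(np.arctan2(d[:,1],d[:,0]));e=(r>36)&(r<43)
    g=[]
    for k in(20,-20,160,-160):
        dd=(a[e]-k-4+180)%360-180; s=dd[abs(dd)<15]; g.append(s.mean()+4)
    print(th,ctr,np.round(g,1),np.mean(g),len(w))
```

```text
[0.52828952 0.09805321 0.12073118] 0.08576748598598484 [-0.05239832  0.42525595 -0.56687291]
120 [ 581.34009997 -210.98404026] [2.7 3.4 2.4 3.4] 2.9710926849031303 16390
140 [ 581.08794906 -210.77682918] [2.4 3.3 2.4 3.8] 2.9805435734560173 15026
160 [ 581.02542529 -210.66274157] [2.4 3.3 2.3 3.8] 2.9421500687608386 13697
```

>>> jog_arm(deltas=[0,0,8,8,-45,0,1,0,0,16,16,-92,0,1,0,0,24,25,-140,0,1,0,0,32,33,-188,0,1,0,0,40,42,-236,0,1,0,0,46.3,50,-280,-20,1,0,0,46.3,54.4,-308.8,-50,1,0,0,46.3,54.4,-308.8,-80,1,0,0,46.3,54.4,-308.8,-105,1,0,0,46.3,54.4,-308.8,-120,1,0,0,46.3,54.4,-308.8,-128,1,0,0,46.3,54.4,-308.8,-128,1,0,0,46.3,54.4,-308.8,-128,1])

```text
clock: 28.8
position: [0.5817, -0.2108, -0.0088]
ee_rot: [0.0, -0.027, 1.0, -0.0]
contact_force: [-0.6, -0.2, 0.6]
width: 0.0853
gripper_force: 0.0
```

>>> jog_arm(deltas=[0,0,0,0,0,0,0.8,0,0,0,0,0,0,0.7,0,0,0,0,0,0,0.65,0,0,0,0,0,0,0.65,0,0,0,0,0,0,0.65], grip_force=40)

```text
clock: 29.3
position: [0.5822, -0.211, -0.0072]
ee_rot: [0.001, -0.027, 1.0, -0.001]
contact_force: [-1.5, 1.1, 6.3]
width: 0.0633
gripper_force: 42.8
```

Gripped with the underside at TCP + 27.2. Carrying to the drum with a -28° turn (plate x 3° to drum x -25°), target TCP ≈ (527.0, 97.3).

>>> jog_arm(deltas=[0,0,0,0,0,5,0.65,0,0,0,0,0,25,0.65,0,0,0,0,0,65,0.65,0,0,0,-4,20,105,0.65,0,0,-7,-12,66,120,0.65,0,0,-14,-20,114,120,0.65,0,0,-21,-29,162,120,0.65,0,0,-28,-37,210,120,0.65,0,0,-28,-45,256,118,0.65,0,0,-28,-52,292,114,0.65,0,0,-28,-54.2,308.2,108,0.65,0,0,-28,-54.2,308.2,98,0.65,0,0,-28,-54.2,308.2,90,0.65,0,0,-28,-54.2,308.2,85,0.65,0,0,-28,-54.2,308.2,85,0.65,0,0,-28,-54.2,308.2,85,0.65])

```text
clock: 30.9
position: [0.5275, 0.0964, 0.0759]
ee_rot: [-0.0, 0.217, 0.976, -0.0]
contact_force: [-0.4, 0.3, -1.6]
width: 0.0633
gripper_force: 44.5
```

>>> jog_arm(deltas=[0,0,0,0,0,-3,0.65,0,0,0,0,0,-6,0.65,0,0,0,0,0,-8,0.65,0,0,0,0,0,-9,0.65,0,0,0,0,0,-9,0.65])

```text
clock: 31.4
position: [0.527, 0.0974, 0.0668]
ee_rot: [-0.0, 0.216, 0.976, 0.0]
contact_force: [-0.1, -0.5, -1.1]
width: 0.0635
gripper_force: 44.5
```

>>> jog_arm(deltas=[0,0,0,0,0,-0.7,0.65,0,0,0,0,0,-1.3,0.65,0,0,0,0,0,-2,0.65,0,0,0,0,0,-2,0.65])

```text
clock: 31.8
position: [0.5272, 0.0974, 0.0651]
ee_rot: [-0.0, 0.216, 0.976, 0.0]
contact_force: [-0.2, 0.6, -0.6]
width: 0.0635
gripper_force: 44.6
```

>>> jog_arm(deltas=[0,0,0,0,0,-0.7,0.65,0,0,0,0,0,-1.5,0.65,0,0,0,0,0,-1.5,0.65])

```text
clock: 32.1
position: [0.5273, 0.0977, 0.0635]
ee_rot: [-0.0, 0.216, 0.976, 0.0]
contact_force: [-0.7, 1.3, -0.6]
width: 0.0634
gripper_force: 44.6
```

>>> jog_arm(deltas=[0,0,0,0,0,-0.7,0.65,0,0,0,0,0,-1.5,0.65,0,0,0,0,0,-1.5,0.65])

```text
clock: 32.4
position: [0.5273, 0.0977, 0.062]
ee_rot: [0.0, 0.216, 0.976, 0.0]
contact_force: [-0.5, 2.1, 0.0]
width: 0.0633
gripper_force: 44.7
```

Ears are in the slots with only 2 N of side force. Shifting 0.5 mm to relieve it and going on down.

>>> jog_arm(deltas=[0,0,0,-0.1,0.5,-1,0.65,0,0,0,-0.1,0.5,-3,0.65,0,0,0,-0.1,0.5,-5,0.65,0,0,0,-0.1,0.5,-5,0.65])

```text
clock: 32.8
position: [0.5272, 0.0978, 0.0567]
ee_rot: [0.0, 0.216, 0.976, 0.0]
contact_force: [0.2, 1.5, -0.2]
width: 0.0632
gripper_force: 44.6
```

>>> jog_arm(deltas=[0,0,0,0,0,-2,0.65,0,0,0,0,0,-4,0.65,0,0,0,0,0,-4.5,0.65,0,0,0,0,0,-4.5,0.65])

```text
clock: 33.2
position: [0.5271, 0.0978, 0.0524]
ee_rot: [-0.0, 0.216, 0.976, 0.0]
contact_force: [0.0, 2.1, 0.4]
width: 0.0635
gripper_force: 44.6
```

>>> jog_arm(deltas=[0,0,0,0,0,-0.7,0.65,0,0,0,0,0,-1.4,0.65,0,0,0,0,0,-1.4,0.65])

```text
clock: 33.5
position: [0.5272, 0.0978, 0.0511]
ee_rot: [0.0, 0.216, 0.976, 0.0]
contact_force: [-0.3, 0.9, -0.5]
width: 0.0633
gripper_force: 44.6
```

>>> jog_arm(deltas=[0,0,0,0,0,-0.6,0.65,0,0,0,0,0,-1,0.65,0,0,0,0,0,-1,0.65])

```text
clock: 33.8
position: [0.5271, 0.0978, 0.0509]
ee_rot: [0.0, 0.216, 0.976, 0.0]
contact_force: [-2.4, 1.5, 5.5]
width: 0.0634
gripper_force: 45.5
```

>>> jog_arm(deltas=[0,0,0,0,0,-0.5,0.65,0,0,0,0,0,-0.8,0.65,0,0,0,0,0,-0.8,0.65])

```text
clock: 34.1
position: [0.5272, 0.0979, 0.0508]
ee_rot: [0.0, 0.216, 0.976, 0.0]
contact_force: [-4.0, 0.9, 10.0]
width: 0.0631
gripper_force: 46.2
```

Seated: contact at TCP 50.9, underside 78.1, as required. Release, retreat, look.

>>> jog_arm(deltas=[0,0,0,0,0,0.7,0.68,0,0,0,0,0,0.7,0.8,0,0,0,0,0,0.7,1,0,0,0,0,0,0.7,1,0,0,0,0,0,8,1,0,0,0,0,0,30,1,0,0,0,0,0,75,1,0,0,0,0,0,120,1,0,0,0,-30,35,140,1,0,0,0,-60,70,150,1,0,0,0,-100,100,150,1,0,0,0,-100,130,150,1,0,0,0,-100,150,150,1,0,0,0,-100,150,150,1])

```text
clock: 35.5
position: [0.427, 0.2499, 0.1999]
ee_rot: [0.0, 0.215, 0.977, 0.001]
contact_force: [0.0, 0.4, 0.5]
width: 0.0858
gripper_force: 0.0
```

Run:
```python
from h import *
im=imaging.get_image("scene"); t=imaging.get_image("top"); st=manip.get_state(); print(st["position"],st["width"],st["contact_force"])
c=proj("scene",[[.527,.097,.08]])[0].astype(int); d=proj("top",[[.527,.097,.08]])[0].astype(int)
f=lambda i,c:cv2.resize(i[c[1]-30:c[1]+30,c[0]-33:c[0]+33],None,fx=6,fy=9.5,interpolation=cv2.INTER_CUBIC)
a=np.hstack([f(im,c),f(t,d)]); a=(255*(a/255.)**1.6).astype(np.uint8); cv2.imwrite("pics/final.png",a)
```

```text
[0.42703927 0.2476027  0.19946869] 0.08593490276020398 [0.28900833 0.40777909 0.14722522]
```

View pics/final.png

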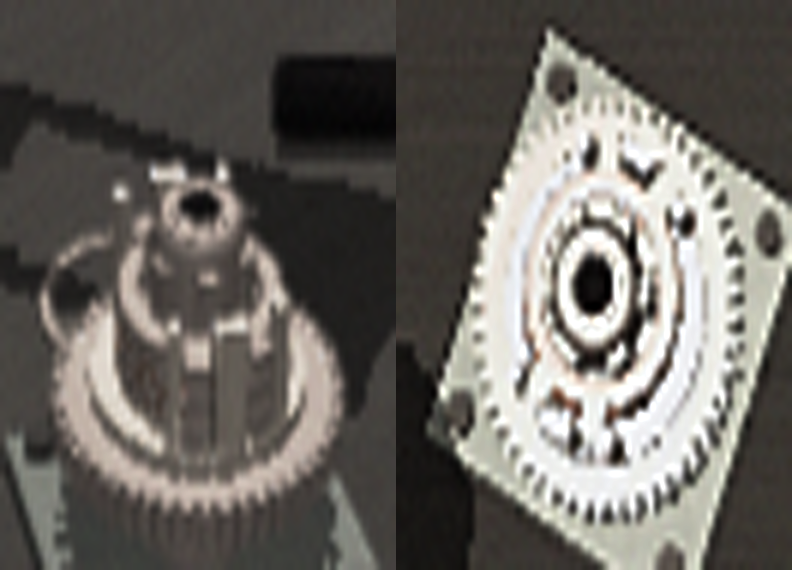

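The final picture shows the steel ring lying level at crop (200,295) around the hub, with its ears in the slots between the tangs at (195,350) and (265,335). The hub is centred and nothing else nearby has moved. The gripper is clear, so I'm handing in.

```bash
python3 -c "
from rig import manip
print(manip.sign_off())"
```

```text
the job is handed in; nothing more can be done
None
```

The job is handed in at about 36 s: the lined disc is meshed on the hub and down on the pack, and the steel plate lies on it with its ears in the slots. Contact heights put both plates fully home, and no force I read on the clutch passed 10 N (readings come only at the end of each move). The fingertips turned out to sit about 30 mm behind the reported TCP, not 11 mm ahead as the text says, so I set all heights from a bench touch.

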